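# Nest the upside-down dust covers on their stand

## Robot

A 7-joint arm with a two-finger parallel gripper is mounted at the origin on a cart in front of the work surface, level with it; the furniture and walls round the work are solid. World frame = base frame: x ahead of the robot, y to its left, z up, the work surface at z = 0. Lengths are in m, angles in rad, forces in N, time in s.
With the tool pointing down it reaches from about 0.4 to 0.925 m from the base axis. Payload 5.6 kg.
Tool frame: the origin (TCP) lies at the very end of the fingers, on their centre line; the grasp point (between the pads) lies 19 mm behind it (robot.grip_depth is the z of the grasp point in the tool frame, in m); z points along the fingers, y is the line along which they close (so a half turn about z gives the same grasp; the last joint's range is limited). The gripper opens to 85 mm and grips with 20 to 120 N. Pads are 22 mm wide; open, the fingers measure 114 mm over their backs; the gripper's body (76 mm by 85 mm) begins 54 mm behind the grasp point. The pads swing forward as they close: fully open they stand 13 mm farther back than shut.
Start: joints at [-1.302, 0.468, -0.012, 1.603, 0.006, 1.071, -0.056], TCP at [0.199, 0.619, 0.231] pointing down, gripper open.
Joint ranges: [-2.53, 2.53], [-0.31, 2.02], [-1.57, 1.55], [0.28, 2.44], [-1.29, 4.43], [0.15, 1.84], [-2.92, 2.92]. Speed limits (rad/s): [2.57, 2.57, 3.14, 3.14, 3.14, 3.14, 3.14].

## Interface

Orientations are given as [roll, pitch, yaw] about the fixed x, y, z axes, in that order (R = Rz(yaw) Ry(pitch) Rx(roll)).
In Python, from plant import robot gives the robot as it stands.
- The arm moves only by the tool play_rows, never from a script. Its argument "motion" is a list of rows, each a list of 7 numbers: the shift along the world's x, y, z in units of 40 mm (1.0 is 40 mm), then the turn, a rotation vector about the world's x, y, z in units of 6 degrees (1.0 is 6 degrees), then the closure, from 0 (fully open) to 1 (shut). In form: [[dx, dy, dz, rx, ry, rz, hand], ...]. A call has 1 to 5 rows; each row shifts and turns the commanded pose from where the row before left it; what a row does not reach is not made up. A row lasts 1/10 s, in which the tool goes at most 50 mm and 8.59 degrees, less where a joint would pass 70% of its speed; a pose out of reach is approached as far as the arm can. A call is refused whole if a number of a shift passes 1 or a number of a turn 1, either way. A call with a gripper value outside its range is refused whole. The fingers move at their own pace and stop on an object; "newtons" is the grip in N (left out, the last holds). Time passes only in rows, so rows that do not move let the fingers close. It gives the time, the measured TCP pose, the force, the opening and the grip force at its end, in the units of the state.
- robot.get_obs(): the state, without advancing time (a new reading comes with each control period).
- robot.camera(name): name is "scene" or "top" or "wrist"; returns a dict with "img" (420x560x3 uint8, red, green, blue), "range_z" (420x560 float32, m along the optical axis (not along the pixel's ray), 0 where there is no reading), "fovy" (degrees; the focal length in pixels is half the picture's height over the tangent of half this angle, whatever the lens; pixels are square), "cx", "cy" (the principal point, pixels), "xyz" and "rotation" of the camera in the world. Camera axes: x right, y down, z forward; pixel columns grow to the right and rows downward; lengths in m; the calibration is good to about 2 mm. A picture is of the moment at which its call begins.
- robot.finish_job(): hands the job in; it is judged then, once.
Trained networks look in a picture, given as the dict that the camera call returned (one of the last four; its "shot" number tells which), for a name from the list of things; names that differ only in an ending like _2 or _b are one class to them, and where a whole thing is asked for, a point or a joint stands for the part that bears it (a point fixed in the world has none). Each returns a list of dicts, best first, with "score" (0 to 1); they miss things now and then, are a little off and sometimes report something else, mostly with a low value. They report only what shows in the picture. A call takes as long as a camera call.
- robot.outline_of(name, picture): "mask" (420x560 bool, what is visible of it) and "bbox" ([centre column, centre row, width, height] in pixels, round what is visible of it).
The state is a dict: "time_s": time; "joint_positions": joint angles; "joint_velocities": joint speeds; "joint_efforts": joint torques, N m; "ee_pos": TCP position; "ee_rot": TCP orientation; "wrist_force": force on the tool from outside, world axes, zero at the start; "moment": the same for the moment, N m; "finger_gap": opening from 0.0 (shut) to 1.0 (fully open); "grasp_force": force on a finger pad.
Only numpy, scipy, OpenCV 4.12 (cv2) and the standard library are available. Lean on these libraries where they do the work, as an engineer would, in place of code of your own. Each camera call takes 0.05 s, during which the arm holds its last target. There are 200 camera calls.

## Task

Put the three domed dust covers that lie upside down on the bench away on the round wooden nesting stand, still upside down and each cupped inside the next larger one: the large cover seated in the dish of the stand, the medium one level on the floor of the large one, the small one level on the floor of the medium one. Do not tip a cover over, and leave everything else on the bench where it stands, including the cover that is in use, mouth down.

Things in the scene. Friction and masses are not known exactly. Their poses are not given: they have to be found in the camera images.
- cover_large: The large cover: domed metal dust cover lying upside down, mouth up, thick dark rubber rim. Origin: middle of the underside of its flat crown; z up out of the mouth. Rim diameter 130, height 42; rim band vertical, 16 tall, 8 thick (inner diameter 114); below it a 4 thick wall narrows to the crown, 56 across; flat inner floor 4 above origin, about 58 across; about 220 g.
- cover_medium: The medium cover: domed metal dust cover lying upside down, mouth up, thick dark rubber rim. Origin: middle of the underside of its flat crown; z up out of the mouth. Rim diameter 96, height 58; rim band vertical, 16 tall, 8 thick (inner diameter 80); below it a 4 thick wall narrows to the crown, 44 across; flat inner floor 4 above origin, about 45 across; about 160 g. Nested, its rim is 20 above the large rim.
- cover_small: The small cover: domed metal dust cover lying upside down, mouth up, thick dark rubber rim. Origin: middle of the underside of its flat crown; z up out of the mouth. Rim diameter 66, height 76; rim band vertical, 16 tall, 8 thick (inner diameter 50); below it a 4 thick wall narrows to the crown, 32 across; flat inner floor 4 above origin, about 30 across; about 110 g. Nested, its rim is 22 above the medium rim.
- stand_seat (a point): Nesting stand, fixed to the bench: a low round wooden dish 91 across with a raised lip, on a dark square foot plate 98 x 98 x 5. This point is the middle of the dish's flat floor, 8 above the bench; the floor is 76 across, the lip is 7.5 wide and rises 4 above the floor.
- bay (a point): Fixed point on the bench in the bay between two fixed machines. Cream one: side 195 to its right (-y), front 110 nearer the robot, bars 250 up reach 20 into the bay, head from 550 up. Green one: base 190 to its left (+y), 67 tall, front 60 nearer the robot, bars 104 up reach 10 into the bay; its column is behind and its head from 500 up. The bay is open to the front.
- cover_in_use: Cover in use, same shape and size as the small cover but standing the right way up (mouth on the bench, crown up); leave it. Diameter 66, height 76; origin: middle of its mouth, on the bench; z up.
- indenter_brass: Bystander: small brass-coloured indenter standing upright, 18 across, 44 tall; origin: middle of its underside; z up.
- indenter_steel: Bystander: the same indenter in steel grey, upright, 18 across, 44 tall; origin: middle of its underside; z up.
- pin: Bystander: dark turned pin standing upright, 25 across, 63 tall; origin: middle of its underside; z up.
- oil_bottle: Bystander: white oil bottle with a red spout, upright, 45 across, 140 tall; origin: middle of its underside; z up.
- gear: Bystander: steel spur gear lying flat, 60 across, 14 tall; origin: middle of its underside.
- test_block: Bystander: steel disc, a reference block, lying flat, 64 across, 12 tall; origin: middle of its underside.
- screwdriver: Bystander, in front of the cream machine: red-handled screwdriver lying on the bench, 184 long (along its own y), 27 thick; origin: middle of its underside.

How it is judged:
By the outcome, as a careful person would: the job done as asked, in the order asked, and still so for the second after the job is handed in, with the robot touching nothing.
It also fails if it takes over 61 s, if anything falls off the work surface, if the arm or the gripper's body presses on something with over 40 N, if the wrist force passes 120 N, or if a joint passes its speed limit or range.

## Working session

There is one attempt and no reset: what is moved stays moved. The work goes in short steps, Python scripts to look and compute and a tool call to move; the robot and the scene stay as the last step left them, time stands still between calls to the robot, and variables do not carry over. Pictures are saved under pics/ and viewed, at most 10 in all, crops included, and the job is handed in when it is done.

Besides the shell and the picture viewer there is one more tool, called after "Request:" by a JSON object that holds its "method" and its "body", one argument or row to a line. play_rows: Moves the arm, as the interface text tells. Its arguments: {"type":"object","properties":{"motion":{"type":"array","items":{"type":"array","items":{"type":"number"}}},"newtons":{"type":"number"}},"required":["motion"]}

```bash
mkdir -p pics; ls; cat > h.py <<'E'
import numpy as np, cv2
from plant import robot
def pts(p, mask):
    h,w=p["range_z"].shape; f=h/2/np.tan(np.radians(p["fovy"])/2)
    v,u=np.nonzero(mask&(p["range_z"]>0)); z=p["range_z"][v,u]
    c=np.stack([(u-p["cx"])/f*z,(v-p["cy"])/f*z,z],1)
    R=np.array(p["rotation"])
    if R.shape!=(3,3):
        from scipy.spatial.transform import Rotation as Ro
        R=Ro.from_euler("xyz",R).as_matrix()
    return c@R.T+np.array(p["xyz"])
E
cat > a.py <<'E'
from h import *
o=robot.get_obs(); print(o["time_s"],o["ee_pos"],o["ee_rot"],o["finger_gap"])
for cam in ["scene","top"]:
    p=robot.camera(cam); cv2.imwrite(f"pics/{cam}0.png",p["img"][:,:,::-1]); print(cam,p["xyz"],p["rotation"],p["fovy"])
    for n in "cover_large cover_medium cover_small stand_seat cover_in_use indenter_brass indenter_steel pin oil_bottle gear test_block screwdriver".split():
        for d in robot.outline_of(n,p)[:2]:
            P=pts(p,d["mask"])
            if len(P)<5: continue
            zt=np.percentile(P[:,2],97); T=P[P[:,2]>zt-.008]
            print(n,round(d["score"],2),np.round(d["bbox"]),"top z%.3f"%zt,"topmid",np.round((np.percentile(T[:,:2],2,0)+np.percentile(T[:,:2],98,0))/2,3),"ext",np.round(np.ptp(T[:,:2],0),3),"zmin%.3f"%P[:,2].min())
E
python3 a.py
```

```text
pics
0.0 [0.19927205 0.61810449 0.23032951] [-3.13978558e+00  1.20028590e-04  2.82978312e+00] 1.0028123709160188
scene [-0.12681738  0.58573056  0.7548686 ] [-2.28065708  0.01248472 -2.14333827] 42.52885947190394
cover_large 0.56 [216. 232.  68.  46.] top z0.043 topmid [0.606 0.288] ext [0.152 0.134] zmin0.001
cover_large 0.31 [203. 264.  28.  66.] top z0.121 topmid [0.516 0.358] ext [0.008 0.01 ] zmin-0.003
cover_medium 0.74 [340. 213.  14.  21.] top z0.063 topmid [0.511 0.044] ext [0.015 0.015] zmin-0.001
cover_medium 0.7 [259. 298.  38.  48.] top z0.077 topmid [0.405 0.307] ext [0.067 0.065] zmin-0.002
cover_small 0.78 [262. 296.  39.  46.] top z0.077 topmid [0.405 0.307] ext [0.066 0.065] zmin-0.002
cover_small 0.43 [202. 263.  29.  64.] top z0.122 topmid [0.516 0.358] ext [0.009 0.01 ] zmin-0.004
stand_seat 0.8 [285. 219.  62.  41.] top z0.013 topmid [0.59  0.137] ext [0.099 0.099] zmin-0.000
stand_seat 0.63 [345. 251.  56.  46.] top z0.059 topmid [0.422 0.114] ext [0.097 0.095] zmin-0.004
cover_in_use 0.71 [263. 172.  29.  35.] top z0.076 topmid [0.722 0.116] ext [0.038 0.038] 
[... 1672 characters left out ...]
xt [0.009 0.014] zmin0.033
pin 0.64 [328. 238.  11.  13.] top z0.067 topmid [0.515 0.042] ext [0.014 0.016] zmin0.015
oil_bottle 0.73 [188. 235.  26.  21.] top z0.128 topmid [0.519 0.355] ext [0.008 0.007] zmin0.002
oil_bottle 0.67 [248. 240.   7.   4.] top z0.046 topmid [0.51  0.224] ext [0.011 0.009] zmin0.031
gear 0.76 [252. 155.  25.  23.] top z0.019 topmid [0.713 0.213] ext [0.056 0.054] zmin-0.002
gear 0.72 [209. 284.  31.  29.] top z0.080 topmid [0.409 0.305] ext [0.063 0.064] zmin-0.002
test_block 0.57 [208. 145.  26.  28.] top z0.017 topmid [0.749 0.321] ext [0.065 0.062] zmin-0.002
screwdriver 0.88 [363. 300.  85.   8.] top z0.030 topmid [ 0.372 -0.001] ext [0.025 0.089] zmin-0.001
```

View pics/top0.png

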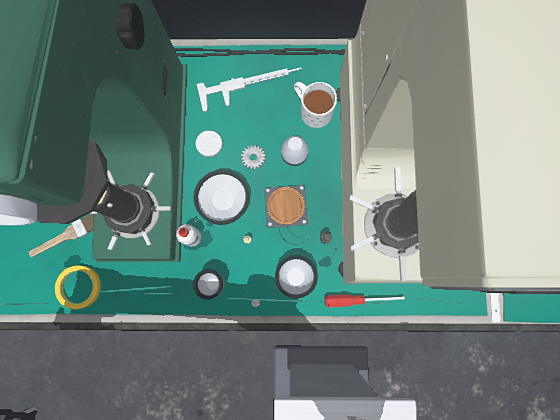

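View pics/scene0.png

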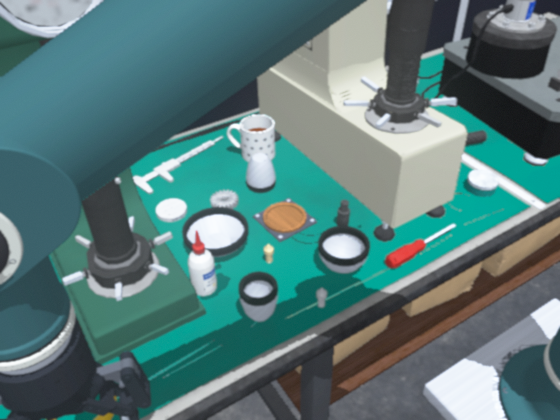

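The top view shows the large cover at (221,197), stand (286,205), medium (296,277), small (209,284) and the cover in use at (294,150). The scene view agrees, and the sizes and heights fit. I'll pick each cover by its rim, with the tool's closing line on the 45° diagonal.

Request:
{"method": "play_rows", "body": {
  "motion": [
    [0.6,-0.9,0,0,0,-0.45,0.5],
    [0.6,-0.9,0,0,0,-0.45,0.5],
    [0.6,-0.9,0,0,0,-0.45,0.5],
    [0.6,-0.9,0,0,0,-0.45,0.5],
    [0.6,-0.9,0,0,0,-0.45,0.5]
  ],
  "newtons": 60
}}

```text
time_s: 1.8
ee_pos: [0.3203, 0.4371, 0.2315]
ee_rot: [3.141, 0.0, 2.592]
wrist_force: [0.0, 0.2, 0.2]
finger_gap: 0.501
grasp_force: 0.0
```

Request:
{"method": "play_rows", "body": {
  "motion": [
    [0.6,-0.9,0,0,0,-0.45,0.5],
    [0.7,-0.9,0,0,0,-0.45,0.5],
    [0.8,-0.9,0,0,0,-0.45,0.5],
    [0.8,-0.9,0,0,0,-0.45,0.5],
    [0.8,-0.9,0,0,0,-0.45,0.5]
  ]
}}

```text
time_s: 2.3
ee_pos: [0.4686, 0.2572, 0.2318]
ee_rot: [3.14, 0.0, 2.357]
wrist_force: [0.0, 1.2, 0.3]
finger_gap: 0.5
grasp_force: 0.0
```

Request:
{"method": "play_rows", "body": {
  "motion": [
    [0.8,0,0,0,0,0,0.5],
    [0.8,0,0,0,0,0,0.5],
    [0.4,0,-0.5,0,0,0,0.5],
    [0,0,-0.5,0,0,0,0.5],
    [0,0,0,0,0,0,0.5]
  ]
}}

```text
time_s: 2.8
ee_pos: [0.546, 0.2576, 0.1884]
ee_rot: [-3.136, -0.001, 2.358]
wrist_force: [0.3, 0.4, -0.1]
finger_gap: 0.5
grasp_force: 0.0
```

```bash
cat > w.py <<'E'
# circle-fit rim of a cover seen by a camera: w.py name cam ztop radius_outer [x y guess]
import sys; from h import *
from scipy.optimize import least_squares
name,cam,zt,ro,gx,gy=sys.argv[1],sys.argv[2],*map(float,sys.argv[3:7])
p=robot.camera(cam); o=robot.get_obs()
if len(sys.argv)>7: cv2.imwrite(f"pics/{sys.argv[7]}.png",p["img"][:,:,::-1])
P=pts(p,np.ones(p["range_z"].shape,bool))
P=P[(np.hypot(P[:,0]-gx,P[:,1]-gy)<ro+.02)&(abs(P[:,2]-zt)<.005)]
f=lambda q:np.hypot(P[:,0]-q[0],P[:,1]-q[1])-(ro-.004)
q=least_squares(f,[gx,gy],loss="soft_l1",f_scale=.003).x
a=np.degrees(np.arctan2(P[:,1]-q[1],P[:,0]-q[0]))
print(name,cam,"n",len(P),"centre",q.round(4),"z",np.median(P[:,2]).round(4),"res",np.median(abs(f(q))).round(4),"sectors",np.histogram(a,8,(-180,180))[0],"t",o["time_s"],"tcp",o["ee_pos"].round(4))
E
python3 w.py large wrist .042 .065 .607 .2865 w1; python3 w.py large top .044 .065 .607 .2865; python3 w.py stand wrist .012 .0455 .592 .1355;python3 w.py stand top .014 .0455 .592 .1355
```

```text
large wrist n 4216 centre [0.609  0.2841] z 0.0422 res 0.0021 sectors [584 513 311 292 620 628 622 646] t 2.85 tcp [0.5466 0.2582 0.1901]
large top n 187 centre [0.6096 0.2852] z 0.0432 res 0.002 sectors [11 70 69 37  0  0  0  0] t 2.9 tcp [0.5472 0.2587 0.1913]
stand wrist n 2970 centre [0.5843 0.1278] z 0.009 res 0.0074 sectors [   1    0    0  684 1039  979  265    2] t 2.95 tcp [0.5475 0.259  0.1922]
stand top n 851 centre [0.5935 0.1348] z 0.0112 res 0.0065 sectors [ 92 110 112 109 106 112  96 114] t 3.0 tcp [0.5477 0.2592 0.1926]
```

View pics/w1.png

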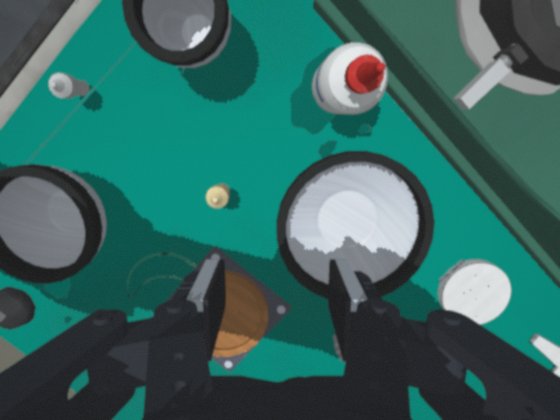

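The wrist view shows the large cover at (355,225), clear of the brass indenter (217,195) and the bottle (350,80). Its centre is about (0.609, 0.2845), so the rim grasp is at (0.566, 0.2415).

Request:
{"method": "play_rows", "body": {
  "motion": [
    [0.46,-0.43,0,0,0,0,0.5],
    [0,0,-1,0,0,0,0.5],
    [0,0,-1,0,0,0,0.5],
    [0,0,-1,0,0,0,0.5],
    [0,0,0,0,0,0,0.5]
  ]
}}

```text
time_s: 3.5
ee_pos: [0.5624, 0.2404, 0.0674]
ee_rot: [-3.133, -0.003, 2.359]
wrist_force: [-1.0, -0.8, 0.0]
finger_gap: 0.499
grasp_force: 0.0
```

Request:
{"method": "play_rows", "body": {
  "motion": [
    [0,0,0,0,0,0,0.5],
    [0,0,0,0,0,0,0.5]
  ]
}}

```text
time_s: 3.7
ee_pos: [0.5677, 0.2423, 0.0742]
ee_rot: [3.137, 0.002, 2.359]
wrist_force: [0.5, -0.2, 0.8]
finger_gap: 0.497
grasp_force: 0.0
```

Request:
{"method": "play_rows", "body": {
  "motion": [
    [0,0,-0.7,0,0,0,0.5],
    [0,0,-0.5,0,0,0,0.5],
    [0,0,0,0,0,0,0.5],
    [0,0,0,0,0,0,0.5]
  ]
}}

```text
time_s: 4.1
ee_pos: [0.5671, 0.2421, 0.0254]
ee_rot: [3.139, 0.001, 2.359]
wrist_force: [0.5, 0.5, -0.5]
finger_gap: 0.497
grasp_force: 0.0
```

Request:
{"method": "play_rows", "body": {
  "motion": [
    [0,0,0,0,0,0,0.85],
    [0,0,0,0,0,0,1],
    [0,0,0,0,0,0,1],
    [0,0,0,0,0,0,1],
    [0,0,0,0,0,0,1]
  ],
  "newtons": 70
}}

```text
time_s: 4.6
ee_pos: [0.5671, 0.2419, 0.0248]
ee_rot: [3.139, 0.001, 2.358]
wrist_force: [-0.2, -0.7, 6.5]
finger_gap: 0.056
grasp_force: 70.0
```

Request:
{"method": "play_rows", "body": {
  "motion": [
    [0,0,0.2,0,0,0,1],
    [0,0,0.4,0,0,0,1],
    [0,0,0.4,0,0,0,1],
    [0,0,0.3,0,0,0,1],
    [0,0,0,0,0,0,1]
  ]
}}

```text
time_s: 5.1
ee_pos: [0.5673, 0.2422, 0.078]
ee_rot: [3.137, 0.001, 2.359]
wrist_force: [0.7, -0.8, -3.2]
finger_gap: 0.068
grasp_force: 68.6
```

```bash
cat > v.py <<'E'
import sys; from h import *
from scipy.optimize import least_squares
# rim plane + centre of a cover near (gx,gy) with the rim top at about zt, outer radius ro, from the wrist camera
cam,gx,gy,zt,ro=sys.argv[1],*map(float,sys.argv[2:6]); p=robot.camera(cam); o=robot.get_obs()
if len(sys.argv)>6: cv2.imwrite(f"pics/{sys.argv[6]}.png",p["img"][:,:,::-1])
P=pts(p,np.ones(p["range_z"].shape,bool))
r=np.hypot(P[:,0]-gx,P[:,1]-gy); P=P[(r<ro+.015)&(r>ro-.02)&(abs(P[:,2]-zt)<.01)]
g=np.array([gx,gy])
def f(q): return np.concatenate([np.hypot(P[:,0]-q[0],P[:,1]-q[1])-(ro-.004), P[:,2]-q[2]-q[3]*(P[:,0]-gx)-q[4]*(P[:,1]-gy)])
q=least_squares(f,[gx,gy,zt,0,0],loss="soft_l1",f_scale=.002).x
print("n",len(P),"centre",q[:2].round(4),"z",q[2].round(4),"slope deg",np.degrees(q[3:]).round(1),"t",o["time_s"],"tcp",o["ee_pos"].round(4),"gap",round(o["finger_gap"],3))
E
python3 v.py wrist .609 .2845 .092 .065 w2; python3 w.py stand top .014 .0455 .5935 .135
```

```text
n 15199 centre [0.6072 0.283 ] z 0.0923 slope deg [-2.7 -0.4] t 5.15 tcp [0.5665 0.2419 0.0768] gap 0.065
stand top n 828 centre [0.594  0.1344] z 0.0114 res 0.0064 sectors [ 93 105 109  97 109 104 102 109] t 5.2 tcp [0.5658 0.2416 0.0758]
```

View pics/w2.png

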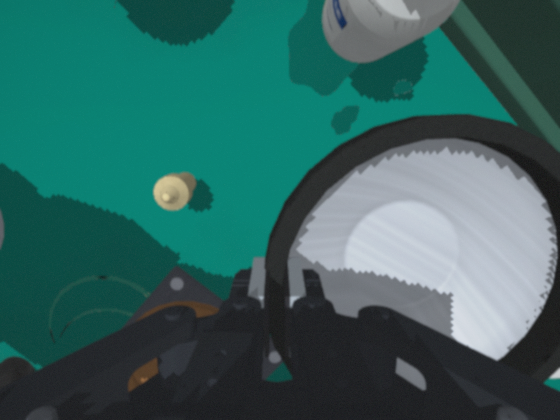

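The large cover is held level at its rim (280,250). Now carry it over to the stand.

Request:
{"method": "play_rows", "body": {
  "motion": [
    [-0.03,-0.35,0.2,0,0,0,1],
    [-0.08,-0.75,0,0,0,0,1],
    [-0.08,-0.8,0,0,0,0,1],
    [-0.08,-0.8,0,0,0,0,1],
    [-0.06,-0.7,0,0,0,0,1]
  ]
}}

```text
time_s: 5.7
ee_pos: [0.5516, 0.1022, 0.0831]
ee_rot: [-3.14, 0.0, 2.357]
wrist_force: [0.5, -0.2, -3.8]
finger_gap: 0.062
grasp_force: 68.7
```

Request:
{"method": "play_rows", "body": {
  "motion": [
    [-0.04,-0.35,-0.2,0,0,0,1],
    [0,0,-0.4,0,0,0,1],
    [0,0,0,0,0,0,1],
    [0,0,0,0,0,0,1]
  ]
}}

```text
time_s: 6.1
ee_pos: [0.5505, 0.0919, 0.0588]
ee_rot: [-3.141, -0.001, 2.359]
wrist_force: [0.0, -0.5, -2.8]
finger_gap: 0.06
grasp_force: 68.7
```

```bash
python3 v.py wrist .594 .1345 .076 .065; python3 v.py top .594 .1345 .076 .065 t1
```

```text
n 14208 centre [0.591  0.1335] z 0.074 slope deg [-1.8 -0.7] t 6.15 tcp [0.5511 0.0922 0.0593] gap 0.061
n 328 centre [0.592  0.1355] z 0.0759 slope deg [-0.7 -0. ] t 6.2 tcp [0.5513 0.0922 0.0595] gap 0.063
```

Request:
{"method": "play_rows", "body": {
  "motion": [
    [0,0,-0.3,0,0,0,1],
    [0,0,-0.2,0,0,0,1],
    [0,0,-0.1,0,0,0,1],
    [0,0,-0.06,0,0,0,1],
    [0,0,0,0,0,0,1]
  ]
}}

```text
time_s: 6.7
ee_pos: [0.5504, 0.0914, 0.0331]
ee_rot: [-3.14, -0.001, 2.359]
wrist_force: [-2.7, -0.7, 1.0]
finger_gap: 0.06
grasp_force: 69.9
```

Request:
{"method": "play_rows", "body": {
  "motion": [
    [0,0,0,0,0,0,1],
    [0,0,0,0,0,0,1]
  ]
}}

```text
time_s: 6.9
ee_pos: [0.5508, 0.0914, 0.033]
ee_rot: [-3.141, -0.0, 2.359]
wrist_force: [-2.8, -0.0, 2.4]
finger_gap: 0.059
grasp_force: 69.8
```

Request:
{"method": "play_rows", "body": {
  "motion": [
    [0,0,0,0,0,0,0.8],
    [0,0,0,0,0,0,0.6],
    [0,0,0,0,0,0,0.6],
    [0,0,0,0,0,0,0.6],
    [0,0,0.3,0,0,0,0.6]
  ]
}}

```text
time_s: 7.4
ee_pos: [0.55, 0.0913, 0.0441]
ee_rot: [-3.139, -0.001, 2.358]
wrist_force: [0.6, -0.4, 0.6]
finger_gap: 0.396
grasp_force: 0.0
```

Request:
{"method": "play_rows", "body": {
  "motion": [
    [0,0,0.8,0,0,0,0.6],
    [0,0,1,0,0,0,0.5],
    [0,0,1,0,0,0,0.5],
    [0,0,0.8,0,0,0,0.5],
    [-0.4,0.1,0,0,0,0,0.5]
  ]
}}

```text
time_s: 7.9
ee_pos: [0.5396, 0.0953, 0.1949]
ee_rot: [3.132, 0.006, 2.357]
wrist_force: [0.0, -0.4, -0.1]
finger_gap: 0.5
grasp_force: 0.0
```

Request:
{"method": "play_rows", "body": {
  "motion": [
    [-0.8,0.2,0,0,0,0,0.5],
    [-0.8,0.2,0,0,0,0,0.5],
    [-0.4,0.2,0,0,0,0,0.5],
    [0,0.1,0,0,0,0,0.5],
    [0,0,0,0,0,0,0.5]
  ]
}}

```text
time_s: 8.4
ee_pos: [0.4558, 0.1241, 0.1899]
ee_rot: [3.139, 0.001, 2.36]
wrist_force: [0.4, -0.6, -0.2]
finger_gap: 0.502
grasp_force: 0.0
```

```bash
python3 v.py wrist .594 .1345 .050 .065 w3; python3 v.py top .594 .1345 .050 .065;  python3 v.py wrist .425 .1115 .058 .048;  python3 v.py top .425 .1115 .060 .048 t3
```

```text
n 2823 centre [0.5899 0.1338] z 0.0498 slope deg [ 0.3 -0.1] t 8.45 tcp [0.4562 0.1236 0.1897] gap 0.5
n 397 centre [0.591  0.1353] z 0.051 slope deg [-0.3  0.2] t 8.5 tcp [0.4562 0.1232 0.1894] gap 0.5
n 4315 centre [0.4252 0.111 ] z 0.0579 slope deg [-0.1  0.4] t 8.55 tcp [0.4561 0.123  0.1892] gap 0.502
n 0 centre [0.425  0.1115] z 0.06 slope deg [0. 0.] t 8.6 tcp [0.456 0.123 0.189] gap 0.5
```

View pics/w3.png

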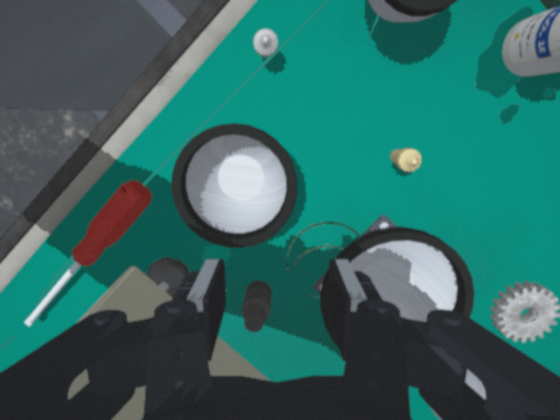

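The wrist view shows the large cover seated level on the stand (rim z 0.050) and the medium cover at (236,185). Its rim is clear for a grasp on the +x+y side.

Request:
{"method": "play_rows", "body": {
  "motion": [
    [0,0.48,-0.2,0,0,0,0.5],
    [0,0,-0.8,0,0,0,0.5],
    [0,0,-1,0,0,0,0.5],
    [0,0,-0.5,0,0,0,0.5],
    [0,0,0,0,0,0,0.5]
  ]
}}

```text
time_s: 9.1
ee_pos: [0.4535, 0.1413, 0.0862]
ee_rot: [-3.135, -0.002, 2.358]
wrist_force: [-0.0, -0.1, 0.1]
finger_gap: 0.503
grasp_force: 0.0
```

Request:
{"method": "play_rows", "body": {
  "motion": [
    [0,0,0,0,0,0,0.5],
    [0,0,0,0,0,0,0.5]
  ]
}}

```text
time_s: 9.3
ee_pos: [0.4563, 0.1428, 0.0901]
ee_rot: [3.139, 0.001, 2.358]
wrist_force: [0.0, 0.4, -0.4]
finger_gap: 0.504
grasp_force: 0.0
```

Request:
{"method": "play_rows", "body": {
  "motion": [
    [0,0,-0.7,0,0,0,0.5],
    [0,0,-0.5,0,0,0,0.5],
    [0,0,0,0,0,0,0.5],
    [0,0,0,0,0,0,0.5]
  ]
}}

```text
time_s: 9.7
ee_pos: [0.4558, 0.1428, 0.042]
ee_rot: [3.14, 0.001, 2.358]
wrist_force: [0.4, -0.0, 0.4]
finger_gap: 0.498
grasp_force: 0.0
```

Request:
{"method": "play_rows", "body": {
  "motion": [
    [0,0,0,0,0,0,0.85],
    [0,0,0,0,0,0,1],
    [0,0,0,0,0,0,1],
    [0,0,0,0,0,0,1],
    [0,0,0,0,0,0,1]
  ]
}}

```text
time_s: 10.2
ee_pos: [0.4558, 0.1431, 0.0419]
ee_rot: [3.14, 0.0, 2.359]
wrist_force: [-0.3, 0.3, 6.6]
finger_gap: 0.076
grasp_force: 65.9
```

Request:
{"method": "play_rows", "body": {
  "motion": [
    [0,0,0.2,0,0,0,1],
    [0,0,0.5,0,0,0,1],
    [0,0,0.7,0,0,0,1],
    [0,0,0.4,0,0,0,1],
    [0,0,0,0,0,0,1]
  ]
}}

```text
time_s: 10.7
ee_pos: [0.4565, 0.1432, 0.1152]
ee_rot: [3.137, 0.002, 2.358]
wrist_force: [0.3, 0.5, -1.7]
finger_gap: 0.078
grasp_force: 65.6
```

```bash
python3 v.py wrist .425 .111 .130 .048
```

```text
n 14518 centre [0.4285 0.1141] z 0.1303 slope deg [-0.5  0.4] t 10.75 tcp [0.4556 0.143  0.1139] gap 0.08
```

Request:
{"method": "play_rows", "body": {
  "motion": [
    [0.4,0.05,0,0,0,0,1],
    [0.8,0.1,0,0,0,0,1],
    [0.9,0.12,0,0,0,0,1],
    [0.9,0.12,0,0,0,0,1],
    [0.8,0.1,0,0,0,0,1]
  ]
}}

```text
time_s: 11.25
ee_pos: [0.6077, 0.1622, 0.1111]
ee_rot: [-3.14, -0.001, 2.359]
wrist_force: [0.3, 1.1, -1.3]
finger_gap: 0.081
grasp_force: 65.6
```

Request:
{"method": "play_rows", "body": {
  "motion": [
    [0.38,0.08,0,0,0,0,1],
    [0,0,0,0,0,0,1],
    [0,0,0,0,0,0,1],
    [0,0,0,0,0,0,1]
  ]
}}

```text
time_s: 11.65
ee_pos: [0.6206, 0.1652, 0.1119]
ee_rot: [-3.139, -0.001, 2.359]
wrist_force: [-0.5, -0.1, -1.0]
finger_gap: 0.082
grasp_force: 65.7
```

```bash
python3 v.py wrist .592 .1345 .130 .048 w4; python3 v.py top .592 .1345 .132 .048 ; python3 v.py top .592 .1345 .051 .065
```

```text
n 13826 centre [0.5927 0.1358] z 0.1276 slope deg [-0.5  0.1] t 11.7 tcp [0.6209 0.1653 0.1123] gap 0.079
n 0 centre [0.592  0.1345] z 0.132 slope deg [0. 0.] t 11.75 tcp [0.6212 0.1654 0.1126] gap 0.079
n 62 centre [0.593 0.135] z 0.0574 slope deg [-2.1  6. ] t 11.8 tcp [0.6214 0.1654 0.1129] gap 0.078
```

View pics/w4.png

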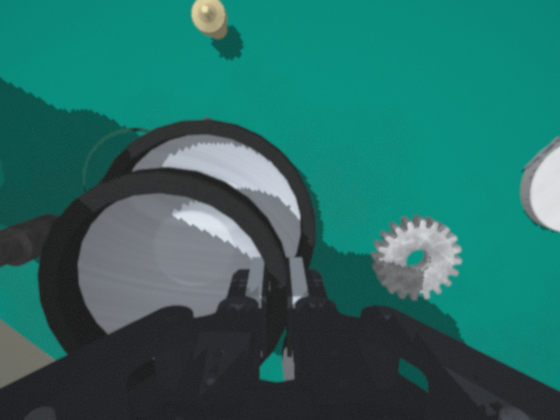

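The wrist view shows the medium cover held level over the large one, whose far rim is at (215,135). Now lower it in.

Request:
{"method": "play_rows", "body": {
  "motion": [
    [0.02,0,-0.3,0,0,0,1],
    [0,0,-0.5,0,0,0,1],
    [0,0,-0.3,0,0,0,1],
    [0,0,-0.15,0,0,0,1],
    [0,0,0,0,0,0,1]
  ]
}}

```text
time_s: 12.3
ee_pos: [0.6223, 0.1652, 0.0616]
ee_rot: [-3.14, -0.001, 2.358]
wrist_force: [0.9, 0.2, -2.0]
finger_gap: 0.075
grasp_force: 65.6
```

Request:
{"method": "play_rows", "body": {
  "motion": [
    [0,0,-0.12,0,0,0,1],
    [0,0,-0.08,0,0,0,1],
    [0,0,0,0,0,0,1],
    [0,0,0,0,0,0,1]
  ]
}}

```text
time_s: 12.7
ee_pos: [0.6232, 0.1655, 0.0551]
ee_rot: [3.141, 0.0, 2.358]
wrist_force: [-0.5, -0.1, -2.2]
finger_gap: 0.083
grasp_force: 65.6
```

Request:
{"method": "play_rows", "body": {
  "motion": [
    [0,0,-0.03,0,0,0,1],
    [0,0,0,0,0,0,1],
    [0,0,0,0,0,0,1]
  ]
}}

```text
time_s: 13.0
ee_pos: [0.6236, 0.1657, 0.0544]
ee_rot: [3.14, 0.001, 2.359]
wrist_force: [1.0, -0.2, 1.8]
finger_gap: 0.075
grasp_force: 66.2
```

Request:
{"method": "play_rows", "body": {
  "motion": [
    [0,0,0,0,0,0,0.8],
    [0,0,0,0,0,0,0.65],
    [0,0,0,0,0,0,0.65],
    [0,0,0,0,0,0,0.65],
    [0,0,0.3,0,0,0,0.65]
  ]
}}

```text
time_s: 13.5
ee_pos: [0.6217, 0.1651, 0.0644]
ee_rot: [-3.138, -0.002, 2.358]
wrist_force: [0.4, 0.3, -0.6]
finger_gap: 0.348
grasp_force: 0.0
```

Request:
{"method": "play_rows", "body": {
  "motion": [
    [0,0,0.8,0,0,0,0.6],
    [0,0,1,0,0,0,0.5],
    [0,0,1,0,0,0,0.5],
    [-0.4,0.2,0.8,0,0,0,0.5],
    [-0.9,0.4,0,0,0,0,0.5]
  ]
}}

```text
time_s: 14.0
ee_pos: [0.5758, 0.1884, 0.216]
ee_rot: [3.131, 0.006, 2.354]
wrist_force: [1.0, 0.6, -0.4]
finger_gap: 0.495
grasp_force: 0.0
```

Request:
{"method": "play_rows", "body": {
  "motion": [
    [-1,0.4,0,0,0,0,0.5],
    [-1,0.4,0,0,0,0,0.5],
    [-1,0.4,0,0,0,0,0.5],
    [-0.9,0.4,0,0,0,0,0.5],
    [0,0.2,0,0,0,0,0.5]
  ]
}}

```text
time_s: 14.5
ee_pos: [0.4105, 0.2632, 0.2105]
ee_rot: [-3.141, -0.002, 2.364]
wrist_force: [0.4, -0.3, 0.8]
finger_gap: 0.502
grasp_force: 0.0
```

Request:
{"method": "play_rows", "body": {
  "motion": [
    [0,0,0,0,0,0,0.5],
    [0,0,0,0,0,0,0.5]
  ]
}}

```text
time_s: 14.7
ee_pos: [0.4163, 0.2611, 0.2103]
ee_rot: [3.14, 0.001, 2.357]
wrist_force: [0.9, -0.8, 0.0]
finger_gap: 0.504
grasp_force: 0.0
```

```bash
python3 v.py wrist .592 .1345 .070 .048 w5; python3 v.py top .592 .1345 .071 .048;python3 v.py wrist .592 .1345 .050 .065; python3 v.py top .592 .1345 .051 .065;  python3 v.py wrist .408 .305 .076 .033;  python3 v.py top .408 .305 .078 .033 t5
```

```text
n 35 centre [0.5911 0.1365] z 0.0469 slope deg [-13.4  10.9] t 14.75 tcp [0.4164 0.2607 0.2101] gap 0.497
n 470 centre [0.5934 0.1352] z 0.0708 slope deg [ 0.1 -0.3] t 14.8 tcp [0.4163 0.2605 0.2099] gap 0.503
n 1385 centre [0.5902 0.1337] z 0.065 slope deg [14.  -7.9] t 14.85 tcp [0.4161 0.2605 0.2097] gap 0.504
n 634 centre [0.5917 0.1354] z 0.0509 slope deg [-0.1 -0.1] t 14.9 tcp [0.416  0.2606 0.2096] gap 0.498
n 2793 centre [0.4075 0.3042] z 0.076 slope deg [-0.3  0. ] t 14.95 tcp [0.4158 0.2607 0.2096] gap 0.499
n 0 centre [0.408 0.305] z 0.078 slope deg [0. 0.] t 15.0 tcp [0.4156 0.2608 0.2095] gap 0.498
```

View pics/w5.png

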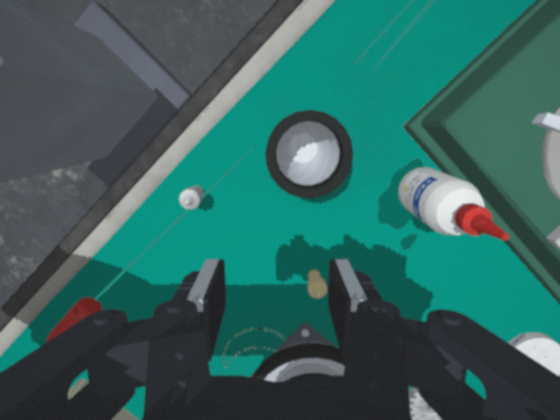

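The medium cover sits level, 20 mm above the large rim. The small cover is at (310,153) in the wrist view, centre (0.4075, 0.3045). I'll grasp its -x-y rim.

Request:
{"method": "play_rows", "body": {
  "motion": [
    [-0.72,0.58,0,0,0,0,0.6],
    [0,0,-0.5,0,0,0,0.6],
    [0,0,-1,0,0,0,0.6],
    [0,0,-0.9,0,0,0,0.6],
    [0,0,0,0,0,0,0.6]
  ]
}}

```text
time_s: 15.5
ee_pos: [0.3838, 0.2822, 0.1099]
ee_rot: [-3.132, -0.0, 2.358]
wrist_force: [-0.9, 0.1, -0.0]
finger_gap: 0.398
grasp_force: 0.0
```

Request:
{"method": "play_rows", "body": {
  "motion": [
    [0,0,0,0,0,0,0.6],
    [0,0,0,0,0,0,0.6],
    [0,0,0,0,0,0,0.6]
  ]
}}

```text
time_s: 15.8
ee_pos: [0.3874, 0.2855, 0.1155]
ee_rot: [3.138, 0.0, 2.358]
wrist_force: [0.8, 0.5, 0.5]
finger_gap: 0.401
grasp_force: 0.0
```

Request:
{"method": "play_rows", "body": {
  "motion": [
    [0,0,-0.5,0,0,0,0.6],
    [0,0,-0.6,0,0,0,0.6],
    [0,0,-0.26,0,0,0,0.6],
    [0,0,0,0,0,0,0.6],
    [0,0,0,0,0,0,0.6]
  ]
}}

```text
time_s: 16.3
ee_pos: [0.3868, 0.285, 0.0601]
ee_rot: [3.14, 0.0, 2.358]
wrist_force: [-0.1, 0.5, 0.3]
finger_gap: 0.402
grasp_force: 0.0
```

Request:
{"method": "play_rows", "body": {
  "motion": [
    [0,0,0,0,0,0,0.85],
    [0,0,0,0,0,0,1],
    [0,0,0,0,0,0,1],
    [0,0,0,0,0,0,1],
    [0,0,0,0,0,0,1]
  ]
}}

```text
time_s: 16.8
ee_pos: [0.3867, 0.2851, 0.0602]
ee_rot: [3.14, 0.0, 2.359]
wrist_force: [-0.2, -0.9, 6.6]
finger_gap: 0.078
grasp_force: 65.4
```

Request:
{"method": "play_rows", "body": {
  "motion": [
    [0,0,0.2,0,0,0,1],
    [0,0,0.6,0,0,0,1],
    [0,0,0.9,0,0,0,1],
    [0,0,0.7,0,0,0,1],
    [0,0,0,0,0,0,1]
  ]
}}

```text
time_s: 17.3
ee_pos: [0.3882, 0.2863, 0.1592]
ee_rot: [3.134, 0.0, 2.358]
wrist_force: [-0.3, -0.3, -0.8]
finger_gap: 0.077
grasp_force: 66.2
```

```bash
python3 v.py wrist .408 .305 .172 .033 w6
```

```text
n 8902 centre [0.4061 0.3052] z 0.1751 slope deg [1.4 0.7] t 17.35 tcp [0.3871 0.2854 0.1573] gap 0.08
```

Request:
{"method": "play_rows", "body": {
  "motion": [
    [0.34,-0.4,0,0,0,0,1],
    [0.7,-0.75,0,0,0,0,1],
    [0.8,-0.75,0,0,0,0,1],
    [0.8,-0.75,0,0,0,0,1],
    [0.8,-0.75,0,0,0,0,1]
  ]
}}

```text
time_s: 17.85
ee_pos: [0.5239, 0.1471, 0.154]
ee_rot: [-3.139, -0.001, 2.359]
wrist_force: [0.2, 1.5, -1.1]
finger_gap: 0.078
grasp_force: 66.2
```

Request:
{"method": "play_rows", "body": {
  "motion": [
    [0.8,-0.6,0,0,0,0,1],
    [0.4,-0.27,0,0,0,0,1],
    [0,0,0,0,0,0,1],
    [0,0,0,0,0,0,1],
    [0,0,0,0,0,0,1]
  ]
}}

```text
time_s: 18.35
ee_pos: [0.5702, 0.1151, 0.1544]
ee_rot: [-3.14, -0.002, 2.36]
wrist_force: [0.9, -0.2, -1.0]
finger_gap: 0.081
grasp_force: 66.2
```

```bash
python3 v.py wrist .593 .135 .173 .033 w7; python3 v.py top .593 .135 .173 .033
```

```text
n 8652 centre [0.5889 0.1341] z 0.1707 slope deg [ 0.9 -0.4] t 18.4 tcp [0.5705 0.1151 0.1547] gap 0.083
n 23 centre [0.5894 0.1374] z 0.1901 slope deg [ 10.3 -31.7] t 18.45 tcp [0.5707 0.1151 0.155 ] gap 0.081
```

View pics/w7.png

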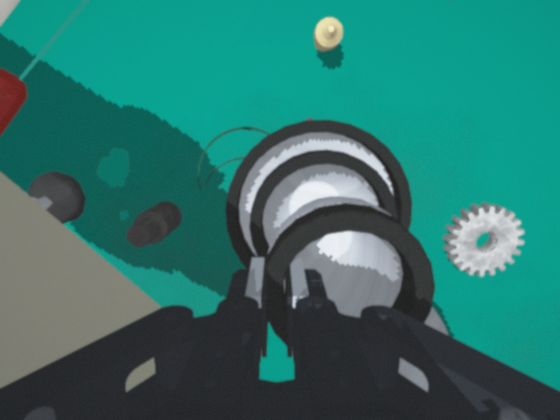

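The small cover is held level above the nested pair (rims around (320,195)). Lower it with a 1.5 mm x correction.

Request:
{"method": "play_rows", "body": {
  "motion": [
    [0.04,0,-0.3,0,0,0,1],
    [0,0,-0.6,0,0,0,1],
    [0,0,-0.5,0,0,0,1],
    [0,0,-0.25,0,0,0,1],
    [0,0,-0.1,0,0,0,1]
  ]
}}

```text
time_s: 18.95
ee_pos: [0.5725, 0.114, 0.0838]
ee_rot: [-3.14, -0.001, 2.359]
wrist_force: [1.0, 0.5, -0.8]
finger_gap: 0.081
grasp_force: 66.2
```

Request:
{"method": "play_rows", "body": {
  "motion": [
    [0,0,0,0,0,0,1],
    [0,0,-0.1,0,0,0,1],
    [0,0,-0.08,0,0,0,1],
    [0,0,0,0,0,0,1],
    [0,0,0,0,0,0,1]
  ]
}}

```text
time_s: 19.45
ee_pos: [0.5736, 0.1139, 0.0783]
ee_rot: [3.141, 0.0, 2.359]
wrist_force: [0.4, 0.3, -1.2]
finger_gap: 0.079
grasp_force: 66.2
```

Request:
{"method": "play_rows", "body": {
  "motion": [
    [0,0,-0.05,0,0,0,1],
    [0,0,-0.02,0,0,0,1],
    [0,0,0,0,0,0,1],
    [0,0,0,0,0,0,1]
  ]
}}

```text
time_s: 19.85
ee_pos: [0.574, 0.1138, 0.0763]
ee_rot: [3.141, 0.0, 2.358]
wrist_force: [-1.1, -0.8, 6.3]
finger_gap: 0.081
grasp_force: 67.1
```

Contact, at the expected height. Release, rise and back off.

Request:
{"method": "play_rows", "body": {
  "motion": [
    [0,0,0,0,0,0,0.8],
    [0,0,0,0,0,0,0.65],
    [0,0,0,0,0,0,0.65],
    [0,0,0,0,0,0,0.65],
    [0,0,0.3,0,0,0,0.65]
  ]
}}

```text
time_s: 20.35
ee_pos: [0.5721, 0.1136, 0.0862]
ee_rot: [-3.139, -0.002, 2.359]
wrist_force: [-0.1, -0.1, 0.2]
finger_gap: 0.347
grasp_force: 0.0
```

Request:
{"method": "play_rows", "body": {
  "motion": [
    [0,0,0.8,0,0,0,0.65],
    [0,0,1,0,0,0,0.6],
    [0,0,1,0,0,0,0.5],
    [-0.4,0.1,0.3,0,0,0,0.5],
    [-0.8,0.1,0,0,0,0,0.5]
  ]
}}

```text
time_s: 20.85
ee_pos: [0.5282, 0.122, 0.215]
ee_rot: [3.135, 0.004, 2.357]
wrist_force: [0.4, 0.7, -0.2]
finger_gap: 0.503
grasp_force: 0.0
```

Request:
{"method": "play_rows", "body": {
  "motion": [
    [-0.9,0.1,0,0,0,0,0.5],
    [-0.8,0.1,0,0,0,0,0.5],
    [-0.4,0,0,0,0,0,0.5],
    [0,0,0,0,0,0,0.5],
    [0,0,0,0,0,0,0.5]
  ]
}}

```text
time_s: 21.35
ee_pos: [0.4422, 0.13, 0.2123]
ee_rot: [3.139, 0.001, 2.359]
wrist_force: [-0.7, -0.8, 0.2]
finger_gap: 0.501
grasp_force: 0.0
```

```bash
for c in wrist top; do python3 v.py $c .593 .135 .092 .033 ${c}8; python3 v.py $c .593 .135 .070 .048;python3 v.py $c .592 .135 .050 .065; done; sed -i 's/{cam}0/{cam}9/' a.py; python3 a.py | awk '/^top/{f=1} f'
```

```text
n 690 centre [0.5928 0.1352] z 0.1005 slope deg [ 15.8 -13.9] t 21.4 tcp [0.4426 0.1299 0.2121] gap 0.499
n 1744 centre [0.5948 0.1334] z 0.0709 slope deg [ 1.5 -1.3] t 21.45 tcp [0.4426 0.1298 0.2118] gap 0.501
n 2194 centre [0.5905 0.1336] z 0.0501 slope deg [ 0.6 -0.1] t 21.5 tcp [0.4425 0.1297 0.2116] gap 0.496
n 321 centre [0.5941 0.1351] z 0.0928 slope deg [0.3 0.5] t 21.55 tcp [0.4423 0.1297 0.2114] gap 0.499
n 464 centre [0.5939 0.1354] z 0.071 slope deg [-0.5 -0.1] t 21.6 tcp [0.4422 0.1296 0.2113] gap 0.498
n 456 centre [0.5913 0.1354] z 0.0511 slope deg [-0.4 -0.2] t 21.65 tcp [0.442  0.1297 0.2111] gap 0.5
top [0.40823955 0.13308536 1.07381829] [-2.98719308  0.01315865 -1.5692781 ] 49.884241964994494
cover_large 0.9 [285. 200.  54.  56.] top z0.055 topmid [0.599 0.136] ext [0.116 0.127] zmin-0.002
cover_medium 0.68 [284. 203.  38.  41.] top z0.093 topmid [0.551 0.133] ext [0.142 0.06 ] zmin0.021
cover_medium 0.28 [285. 201.  56.  54.] top z0.071 topmid [0.567 0.12 ] ext [0.149 0.095] zmin-0.002
cover_small 0.66 [207. 144.  28.  25.] top z0.017 topmid [0.749 0.322] ext [0.066 0.062] zmin-0.002
cover_small 0.59 [285. 201.  26.  30.] top z0.096 topmid [0.594 0.135] ext [0.063 0.064] zmin0.017
cover_in_use 0.79 [295. 152.  27.  34.] top z0.079 topmid [0.725 0.113] ext [0.038 0.039] zmin-0.001
indenter_steel 0.36 [257. 303.  15.  10.] top z0.045 topmid [0.366 0.204] ext [0.011 0.011] zmin0.031
oil_bottle 0.7 [188. 236.  23.  23.] top z0.127 topmid [0.52  0.356] ext [0.007 0.008] zmin-0.003
oil_bottle 0.41 [367. 300.  55.  12.] top z0.030 topmid [ 0.373 -0.019] ext [0.031 0.119] zmin0.013
gear 0.78 [253. 157.  26.  22.] top z0.019 topmid [0.714 0.212] ext [0.058 0.056] zmin-0.003
test_block 0.85 [209. 144.  27.  26.] top z0.017 topmid [0.748 0.321] ext [0.061 0.061] zmin-0.000
screwdriver 0.54 [367. 301.  54.  10.] top z0.030 topmid [ 0.373 -0.022] ext [0.022 0.048] zmin0.001
```

View pics/wrist8.png

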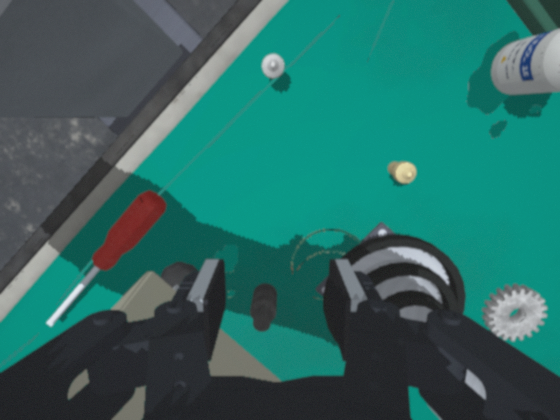

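The wrist view shows the nested stack at (405,290). The rims are at about 51, 71 and 93 mm, all level, and the bystanders haven't moved. I'm handing it in.

```bash
python3 -c "
from plant import robot; print(robot.finish_job())"
```

```text
the job is handed in; nothing more can be done
None
```

The three covers are nested upside down and level on the stand (large, then medium, then small), nothing else on the bench was moved, and I handed the job in at about 23 s of the 61 s allowed; no verdict came back.

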